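# Read a sample tube in the cam-lift bench reader

## Task

Move the sample tube with the blue cap from the rack into the lift cup of the bench reader and let go of it, then turn the reader's lamp switch from off to on and let go of that, the lift still down so that the reader can take its zero. Then swing the red-handled lift lever up and over to the highest point of its cam, where the cup stands at its very highest (a little past upright; further on it sinks again), and finish while still holding the lever there, because it springs back when let go. Leave the other tubes standing in the rack.

Things in the scene. Friction and masses are not known exactly. Their poses are not given: they have to be found in the camera images.
- blue_tube_mid (a point): centre (half-way up) of the sample tube with the blue screw cap: 80 mm tall, body diameter 15 mm, cap diameter 18 mm over the top 14 mm; 20 g. It stands upright in the rack, its foot 3 mm above the table. Grasp it by the cap or just below, from above. z = up along the tube.
- blue_tube: the same tube; origin at the centre of its foot, z up along it.
- red_tube_mid (a point): centre of the red-capped tube (same size), to be left in the rack.
- yellow_tube_mid (a point): centre of the yellow-capped tube (same size), to be left in the rack.
- white_tube_mid (a point): centre of the white-capped tube (same size), to be left in the rack.
- rack: blue two-deck tube rack, 190 mm along its y axis, 62 mm along its x axis, top deck 55 mm high, fixed. Origin at the centre of its underside. The four tubes stand in a zigzag over its two rows, about 50 mm apart along the rack, in any order.
- reader: bench reader, fixed to the table. Grey base 180 (x) x 215 (y) x 12 mm; white housing 160 x 95 mm, top at 115 mm, on its -y side (from y = -40 mm); head nose, diameter 18 mm, at 100 mm height ends at y = -22 mm; two rods at x = +-52, y = 40 mm under a bridge with top at 133 mm; lever on the +y side. Origin on the table under the cup; x away from the robot at yaw 0, y left, z up.
- cup_floor (a point): centre of the inner floor of the black lift cup, 44 mm above the table with the lift down, on the reader's z axis. Cup: round, inner diameter 18 mm, 30 mm deep, mouth flared to 27 mm, outside 33 mm. It moves straight up by 18.8 mm with the cam. Beside it: reading head on -y, guide rods and bridge on +y, so a tube is set in with the fingers on the cup's +x and -x sides (reader's axes).
- lamp_switch (a joint): rotary lamp switch on top of the white housing: 0 = off (white dot), 1.047 = on (green dot), spring detents at both ends, it snaps over half-way. It turns clockwise seen from above; turning it takes about 0.05 N m.
- switch_grip (a point): on the switch's vertical turning axis, 142 mm above the table, in its black grip bar: 44 mm long (the point's x axis runs along it, white line at the pointing end), 13 mm wide (y), from 122 to 153 mm height. The point's x axis is 30 degrees left of the reader's x axis at off, 30 degrees right of it at on.
- cam_lever (a joint): angle of the lift lever and its eccentric disc: 0 = rest (lever towards the robot, 5 degrees above level), growing as it swings up and over, away from the robot. Highest lift at 1.92 rad (lever leans 25 degrees past upright, away from the robot); stop at 2.36, where the cup has sunk by 1.3 mm. A spring drives it back to 0 from anywhere: 2 to 3.5 N at the grip.
- lift (a joint): height of the lift with its cup, driven by the eccentric: 0 = down, 0.0188 m at the highest point of the cam.
- lever_grip (a point): centre of the lever's red grip: a bar of diameter 20 mm and length 56 mm, parallel to the reader's y axis, 100 mm from the lever's turning axis. Taken from above (fingers before and behind it, in the reader's x) it may turn between the fingers as the lever swings; it may also be pushed from the robot's side.
- cam_axis (a point): the point on the lever's horizontal turning axis (parallel to the reader's y axis, 54 mm above the table) that lies level with the middle of the red grip; the grip swings about it in the reader's x-z plane.

How it is judged:
By the outcome, as a careful person would: the job done as asked, in the order asked, and still so for the second after the job is handed in, while the arm keeps its last pose, push and grip.
It also fails if it takes over 64 s, if anything falls off the work surface, if the arm or the gripper's body presses on something with over 40 N, if the wrist force passes 120 N, or if a joint passes its speed limit or range.

## Robot

A 6-joint arm with a two-finger parallel gripper is mounted at the origin on the work surface; the furniture and walls round the work are solid. World frame = base frame: x ahead of the robot, y to its left, z up, the work surface at z = 0. Lengths are in m, angles in rad, forces in N, time in s.
With the tool pointing down it reaches from about 0.3 to 0.775 m from the base axis. Payload 14.6 kg.
Tool frame: the origin (TCP) lies on the centre line of the jaws, within the pads' length; the fingertips stand 19 mm ahead of it and the grasp point (between the pads) is the TCP; y points along the fingers, x is the direction in which the jaws open and shut, and the axes are right-handed (so a half turn about y gives the same grasp; the last joint's range is limited). The gripper opens to 94 mm and grips with 3 to 60 N. Pads are 16 mm wide; open, the fingers measure 119 mm over their backs; the gripper's body (75 mm by 177 mm) begins 78 mm behind the grasp point.
Start: joints at [1.037, 0.3, 1.521, -0, 1.321, -0.067], TCP at [0.248, 0.491, 0.224] pointing down, gripper open.
Joint ranges: [-3.03, 3.03], [-0.79, 2.21], [0.23, 2.52], [-1.04, 4.18], [0, 3.07], [-2.55, 2.55]. Speed limits (rad/s): [2.22, 2.22, 2.57, 3.14, 3.14, 3.14].

## Interface

Orientations are given as [roll, pitch, yaw] about the fixed x, y, z axes, in that order (R = Rz(yaw) Ry(pitch) Rx(roll)).
In Python, from station import ctrl, optics gives the robot as it stands.
- The arm moves only by the tool jog_arm, never from a script. Its argument "targets" is a list of rows, each a list of 3 entries, a list of its own where there are three numbers: the finger opening in cm, from 0 to 9.4, then the shift along the tool's x, y, z in cm, then the turn about the tool's y in rad. A call has 1 to 10 rows; each row is the pose to reach, as a shift and turn from the pose commanded when the call began, along the tool's axes at that moment; what a row does not reach only later rows make up. A row lasts 1/10 s, in which the tool goes at most 50 mm and 8.59 degrees, less where a joint would pass 70% of its speed; a pose out of reach is approached as far as the arm can. A call with a gripper value outside its range is refused whole. The fingers move at their own pace and stop on an object; "grip_force" is the grip in N (left out, the last holds). Time passes only in rows, so rows that repeat a pose let the fingers close. It gives the time, the measured TCP pose, the force and the opening at its end, in the units of the state.
- ctrl.get_obs(): the state, without advancing time (a new reading comes with each control period).
- optics.camera(name): name is "scene" or "top" or "wrist"; returns a dict with "img" (480x640x3 uint8, red, green, blue), "range_z" (480x640 float32, m along the optical axis (not along the pixel's ray), 0 where there is no reading), "camera_matrix" (3x3 intrinsics, pixels), "world_to_cam" (4x4, takes a point from world to camera coordinates); the wrist camera has in their place "mount" (4x4, takes a point from camera to tool coordinates, whose origin is the TCP and whose axes are the tool frame's). Camera axes: x right, y up, looking along -z (the intrinsics and any distortion apply to the point x, -y, -z); pixel columns grow to the right and rows downward; lengths in m; the calibration is good to about 2 mm. A picture is of the moment at which its call begins: read the wrist's pose just before it.
- ctrl.hand_in(): hands the job in, once; it reports no verdict.
The state is a dict: "time_s": time; "qpos": joint angles; "joint_vel": joint speeds; "tau": joint torques, N m; "ee_pos": TCP position; "eef_rot": TCP orientation; "force": force on the tool from outside, world axes, zero at the start; "moment": the same for the moment, N m; "grip_width": finger opening in m.
Only numpy, scipy, OpenCV 4.12 (cv2) and the standard library are available. Lean on these libraries where they do the work, as an engineer would, in place of code of your own. Each camera call takes 0.05 s, during which the arm holds its last target. There are 200 camera calls.

## Working session

There is one attempt and no reset: what is moved stays moved. The work goes in short steps, Python scripts to look and compute and a tool call to move; the robot and the scene stay as the last step left them, time stands still between calls to the robot, and variables do not carry over. Pictures are saved under pics/ and viewed, about 8 in all and at most 12, crops included, and the job is handed in when it is done.

Besides the shell and the picture viewer there is one more tool, called as name([rows], argument=value, ...), one row to a line, values as JSON. jog_arm: Moves the arm, as the interface text tells. Its arguments: {"type":"object","properties":{"targets":{"type":"array","items":{"type":"array"}},"grip_force":{"type":"number"}},"required":["targets"]}

```bash
mkdir -p pics; ls
cat > h.py <<'E'
import numpy as np, cv2
from station import ctrl, optics
from scipy.spatial.transform import Rotation as R
def tool():
    o=ctrl.get_obs(); T=np.eye(4); e=np.array(o["eef_rot"],float)
    T[:3,:3]=R.from_euler("xyz",e).as_matrix(); T[:3,3]=o["ee_pos"]; return T,o
def snap(name,fn):
    T,o=tool(); c=optics.camera(name)
    C=(T@c["mount"]) if name=="wrist" else np.linalg.inv(c["world_to_cam"])
    cv2.imwrite(f"pics/{fn}.png",c["img"][:,:,::-1])
    np.savez(f"pics/{fn}.npz",img=c["img"],z=c["range_z"],K=c["camera_matrix"],C=C); return c,C
def load(fn): return np.load(f"pics/{fn}.npz")
def ray(d,u,v):
    K=d["K"];p=np.array([(u-K[0,2])/K[0,0],-(v-K[1,2])/K[1,1],-1.]);return d["C"][:3,:3]@p,d["C"][:3,3]
def pt(d,u,v,z=None):
    r,o=ray(d,u,v); s=d["z"][int(round(v)),int(round(u))] if z is None else (z-o[2])/r[2]
    return o+s*r
def proj(d,P):
    p=np.linalg.inv(d["C"])@np.append(P,1);K=d["K"]
    return np.array([K[0,2]+K[0,0]*p[0]/-p[2],K[1,2]-K[1,1]*p[1]/-p[2]])
def cloud(d):
    K=d["K"];v,u=np.mgrid[:480,:640];z=d["z"]
    p=np.stack([(u-K[0,2])/K[0,0]*z,-(v-K[1,2])/K[1,1]*z,-z],-1)
    return p@d["C"][:3,:3].T+d["C"][:3,3]
E
python3 - <<'E'
from h import *
c,C=snap("top","top1"); print({k:(v.shape if hasattr(v,'shape') else v) for k,v in c.items()}); print(c["camera_matrix"],C)
c,C=snap("scene","sc1"); print(C); print(ctrl.get_obs())
E
```

```text
pics
{'img': (480, 640, 3), 'range_z': (480, 640), 'camera_matrix': (3, 3), 'world_to_cam': (4, 4)}
[[547.04927392   0.         322.92305018]
 [  0.         547.04927392 248.36082206]
 [  0.           0.           1.        ]] [[ 0.00745011  0.99529372 -0.09661737  0.40134714]
 [-0.99950393  0.01036849  0.02973874  0.00395574]
 [ 0.03060056  0.09634789  0.99487722  1.01677964]
 [ 0.          0.          0.          1.        ]]
[[ 0.50741588  0.58553886 -0.63219726 -0.06958931]
 [-0.8615433   0.33068452 -0.38521539 -0.36285116]
 [-0.01650074  0.74012971  0.67226166  0.72800545]
 [ 0.          0.          0.          1.        ]]
{'time_s': 0.1, 'qpos': array([ 1.03738641e+00,  3.00394785e-01,  1.52153329e+00,  1.05226021e-05,
        1.32068568e+00, -6.65927872e-02]), 'joint_vel': array([ 0.00058327, -0.00098777, -0.00241996, -0.00102104, -0.00175396,
       -0.000448  ]), 'tau': array([ 1.22379137e-03, -5.32646227e+01, -3.53283191e+01,  7.08780019e-02,
        2.35329353e-02, -5.05872106e-05]), 'ee_pos': array([0.2474109 , 0.490966  , 0.22394839]), 'eef_rot': array([-1.57071821e+00,  1.01816247e-03,  1.10397663e+00]), 'force': array([ 0.02075313, -0.47395471,  0.30744342]), 'moment': array([ 0.00521978, -0.007304  ,  0.00775347]), 'grip_width': 0.09376995515772892}
```

View pics/top1.png

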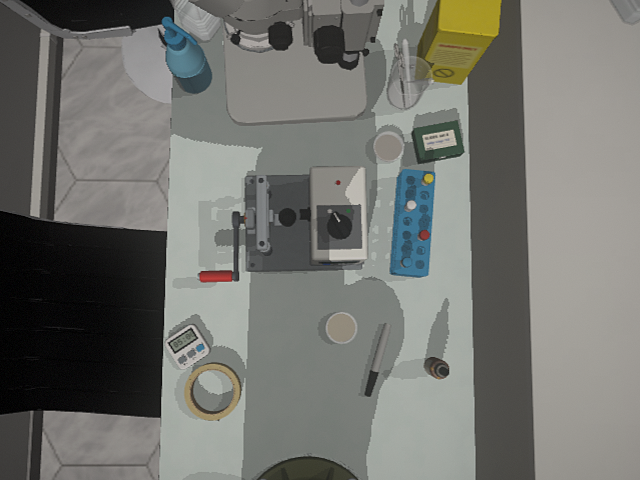

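View pics/sc1.png

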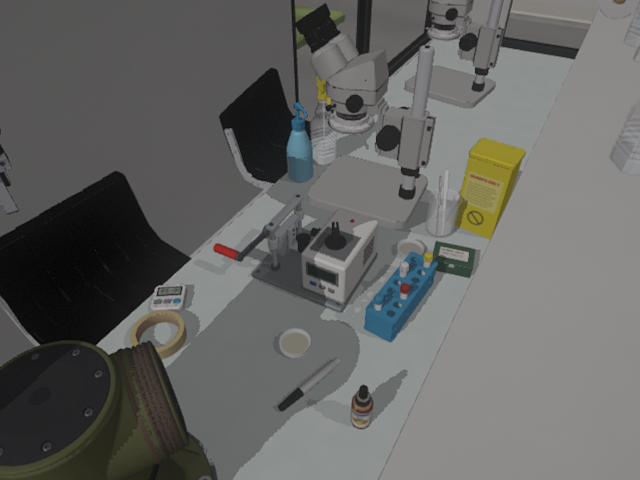

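Top view: rack at about (412,222) with yellow (428,180), white (411,205), red (424,235) and blue (407,263) caps. Cup at about (288,217), switch (340,223), lever grip (216,277). The scene view agrees. Next, an enlarged crop of the reader and rack.

Run:
```python
from h import *
d=load("top1"); im=d["img"][155:290,190:450,::-1]
cv2.imwrite("pics/crop1.png",cv2.resize(im,(780,405),interpolation=cv2.INTER_CUBIC))
for n,u,v in [("yel",428,180),("wh",411,205),("red",424,235),("blue",407,263),("switch",340,223),("cup",288,217),("grip",216,277),("housTL",312,168)]:
    print(n,pt(d,u,v).round(4))
```

```text
yel [ 0.6136 -0.2064  0.0843]
wh [ 0.5685 -0.1757  0.0874]
red [ 0.5171 -0.1987  0.0829]
blue [ 0.4682 -0.1686  0.0837]
switch [ 0.526  -0.0488  0.154 ]
cup [0.5518 0.038  0.0432]
grip [0.4417 0.1587 0.0739]
housTL [ 0.6242 -0.0036  0.1155]
```

View pics/crop1.png

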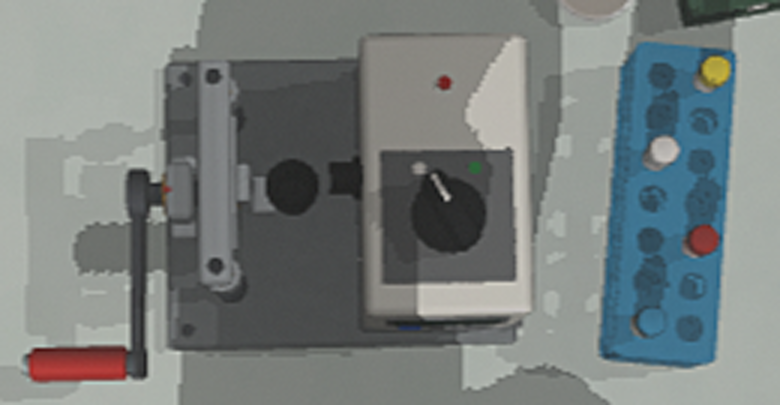

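The crop shows the reader nearly axis-aligned: housing top corners (360,37) to (530,317), the switch pointing at the white dot (off), blue cap at (650,322). Next I fit the poses from depth.

```bash
cat > meas.py <<'E'
from h import *
import sys
d=load("top1"); P=cloud(d)
def rect(m,n):
    m=m.astype(np.uint8); k,l,s,_=cv2.connectedComponentsWithStats(m); i=1+np.argmax(s[1:,4]); q=P[l==i]
    r=cv2.minAreaRect((q[:,:2]*1000).astype(np.float32)); print(n,len(q),r,q[:,2].mean().round(4)); return q
u=np.arange(640)[None]+0*P[...,2]; v=np.arange(480)[:,None]+0*u
z=P[...,2]
rect((abs(z-.115)<.006)&(u>290)&(u<380)&(v>155)&(v<280),"housing")
rect((abs(z-.055)<.006)&(u>380)&(u<445)&(v>155)&(v<290),"rack")
rect((abs(z-.012)<.006)&(u>235)&(u<380)&(v>165)&(v<280),"base")
rect((abs(z-.133)<.007)&(u>240)&(u<280)&(v>165)&(v<280),"bridge")
q=P[(z>.145)&(u>320)&(u<365)&(v>200)&(v<245)]; print("switch",len(q),q.mean(0),cv2.minAreaRect((q[:,:2]*1000).astype(np.float32)))
for n,a,b in [("yel",428,180),("wh",411,205),("red",424,235),("blue",407,263)]:
    q=P[(z>.076)&(z<.09)&(abs(u-a)<10)&(abs(v-b)<10)]; print(n,len(q),q.mean(0),np.ptp(q,0))
hs=d["img"].astype(int); g=(hs[...,0]>120)&(hs[...,1]<60)&(abs(u-216)<25)&(abs(v-277)<10); q=P[g]; print("grip",g.sum(),q.mean(0),q.min(0),q.max(0))
for a,b in [(167,60),(168,350),(515,342)]: print("basecorner",pt(d,190+a/3,155+b/3,.012).round(4))
for a,b in [(360,37),(525,38),(362,315),(530,317)]: print("houscorner",pt(d,190+a/3,155+b/3,.115).round(4))
E
python3 meas.py
```

```text
housing 4812 ((549.7943725585938, -38.96435546875), (160.17906188964844, 112.6298599243164), 1.7064104080200195) 0.1155
rack 2601 ((544.6075439453125, -187.52378845214844), (62.04900360107422, 190.09840393066406), 85.44657135009766) 0.0551
base 4147 ((548.3262939453125, 12.644699096679688), (180.41957092285156, 213.82455444335938), 1.7652759552001953) 0.0121
bridge 832 ((546.4845581054688, 79.55577850341797), (122.91502380371094, 18.226520538330078), 1.5859644412994385) 0.1329
switch 237 [ 0.52094793 -0.04686103  0.17798837] ((469.7751770019531, -33.59776306152344), (37.25379943847656, 151.60096740722656), 75.04798126220703)
yel 82 [ 0.61703643 -0.20601834  0.08248768] [0.01611065 0.01598157 0.0118882 ]
wh 83 [ 0.56975172 -0.17537468  0.08265431] [0.01705559 0.01674205 0.01200798]
red 86 [ 0.51783939 -0.198045    0.08261491] [0.01645166 0.01618605 0.01061523]
blue 83 [ 0.47042577 -0.16746283  0.08292743] [0.0158297  0.01655417 0.01034404]
grip 198 [0.44276364 0.16066304 0.07106974] [0.43487439 0.13342572 0.06401762] [0.44893367 0.18663042 0.07679154]
basecorner [0.6347 0.1189 0.012 ]
basecorner [0.4546 0.1145 0.012 ]
basecorner [ 0.4614 -0.0978  0.012 ]
houscorner [ 6.254e-01 -3.000e-04  1.150e-01]
houscorner [ 0.6263 -0.0929  0.115 ]
houscorner [ 0.4694 -0.0029  0.115 ]
houscorner [ 0.4692 -0.0957  0.115 ]
```

```bash
cat >> h.py <<'E'
def go(p,yaw):
    T,o=tool(); s=T[:3,:3].T@(np.array(p)-T[:3,3])*100
    y=np.arctan2(T[1,0],T[0,0]); print("shift cm",s.round(2),"turn",round((y-yaw+np.pi)%(2*np.pi)-np.pi,4),"t",round(o["time_s"],2),"ee",np.round(o["ee_pos"],4),"yaw",round(y,4),"tilt",(T[:3,1]).round(4),"F",np.round(o["force"],1),"M",np.round(o["moment"],2),"w",round(o["grip_width"],4))
RO=np.array([.5475,.0395]); RY=.0305
def rd(x,y,z):
    c,s=np.cos(RY),np.sin(RY); return np.array([RO[0]+c*x-s*y,RO[1]+s*x+c*y,z])
E
python3 - <<'E'
from h import *
go([.470,-.167,.2],.0305)
d=load("top1")
for n,u,v,z in [("cup",190+292/3,155+187/3,.074),("knob",190+448/3,155+212/3,.148)]: 
    p=pt(d,u,v,z); c,s=np.cos(RY),np.sin(RY);q=p[:2]-RO; print(n,p,[c*q[0]+s*q[1],-s*q[0]+c*q[1]])
E
```

```text
shift cm [-48.74   2.44 -49.49] turn 1.0735 t 0.1 ee [0.2474 0.491  0.2239] yaw 1.104 tilt [-5.e-04 -9.e-04 -1.e+00] F [ 0.  -0.5  0.3] M [ 0.01 -0.01  0.01] w 0.0938
cup [0.54644728 0.03807093 0.074     ] [np.float64(-0.0010958110653665509), np.float64(-0.001396307067609545)]
knob [ 0.5225687  -0.04807784  0.148     ] [np.float64(-0.02759041261048713), np.float64(-0.08677682386347062)]
```

jog_arm([
  [5, [-48.7, 2.4, -49.5], 1.0735],
  [5, [-48.7, 2.4, -49.5], 1.0735],
  [5, [-48.7, 2.4, -49.5], 1.0735],
  [5, [-48.7, 2.4, -49.5], 1.0735],
  [5, [-48.7, 2.4, -49.5], 1.0735],
  [5, [-48.7, 2.4, -49.5], 1.0735],
  [5, [-48.7, 2.4, -49.5], 1.0735],
  [5, [-48.7, 2.4, -49.5], 1.0735],
  [5, [-48.7, 2.4, -49.5], 1.0735],
  [5, [-48.7, 2.4, -49.5], 1.0735],
])

```text
time_s: 1.1
ee_pos: [0.408, 0.0158, 0.2072]
eef_rot: [-1.571, -0.0, 0.03]
force: [1.0, 1.2, 1.0]
grip_width: 0.05
```

Run:
```python
from h import *
go([.470,-.167,.2],.0305)
```

```text
shift cm [  5.64   0.72 -18.46] turn -0.0001 t 1.1 ee [0.408  0.0158 0.2072] yaw 0.0304 tilt [ 3.e-04  0.e+00 -1.e+00] F [1.  1.2 1. ] M [-0.02  0.01  0.04] w 0.05
```

jog_arm([
  [5, [5.6, 0.7, -18.5], 0],
  [5, [5.6, 0.7, -18.5], 0],
  [5, [5.6, 0.7, -18.5], 0],
  [5, [5.6, 0.7, -18.5], 0],
  [5, [5.6, 0.7, -18.5], 0],
  [5, [5.6, 0.7, -18.5], 0],
])

```text
time_s: 1.7
ee_pos: [0.4692, -0.1656, 0.1995]
eef_rot: [-1.57, 0.001, 0.029]
force: [0.3, 0.9, -0.8]
grip_width: 0.0503
```

Run:
```python
from h import *
go([.470,-.167,.2],.0305)
snap("wrist","w1"); d=load("w1"); print(d["C"].round(3), proj(d,[.4704,-.1675,.083]))
```

```text
shift cm [ 0.08 -0.05 -0.14] turn -0.0015 t 1.7 ee [ 0.4692 -0.1656  0.1995] yaw 0.029 tilt [-1.3e-03  7.0e-04 -1.0e+00] F [ 0.3  0.9 -0.8] M [-0.07  0.05  0.02] w 0.0503
[[ 1.    -0.028 -0.007  0.467]
 [ 0.029  0.962  0.271 -0.086]
 [-0.001 -0.271  0.963  0.359]
 [ 0.     0.     0.     1.   ]] [320.87389189 255.38571321]
```

View pics/w1.png

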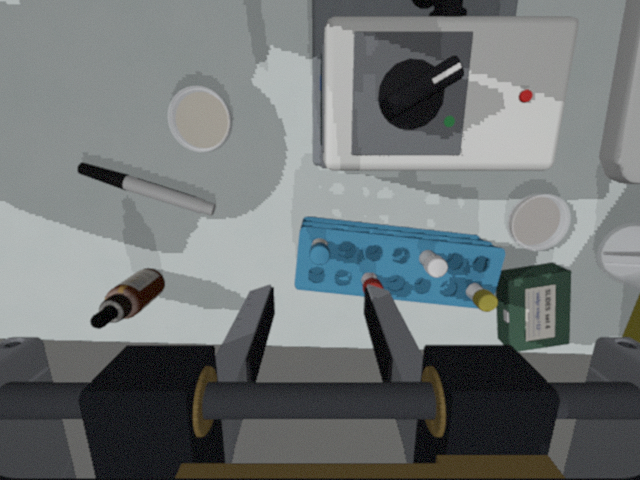

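Wrist view: blue cap at about (319,251), red cap behind a finger at (373,285), switch disc centred near (411,95) with its bar pointing to (455,70). I'll refine the blue cap and the switch with this view.

Run:
```python
from h import *
d=load("w1"); P=cloud(d); z=P[...,2]; v,u=np.mgrid[:480,:640]
q=P[(z>.074)&(z<.095)&(abs(u-320)<13)&(abs(v-252)<16)]; t=q[q[:,2]>.08]; print("blue",len(q),q.mean(0),q.min(0),q.max(0),"top",len(t),t.mean(0))
print(pt(d,319,249,.083))
m=(z>.140)&(z<.165)&(abs(u-415)<65)&(abs(v-95)<60); q=P[m]; r=cv2.minAreaRect((q[:,:2]*1000).astype(np.float32)); print("bar",m.sum(),q.mean(0),r)
m=(abs(z-.115)<.004)&(u>310)&(u<585)&(v<180); r=cv2.minAreaRect((P[m][:,:2]*1000).astype(np.float32)); print("housing",r)
im=cv2.resize(d["img"][20:280,280:500,::-1],None,fx=2.2,fy=2.2,interpolation=cv2.INTER_CUBIC); cv2.imwrite("pics/crop2.png",im)
```

```text
blue 353 [ 0.46872521 -0.16658989  0.08122628] [ 0.46029037 -0.17576123  0.07407834] [ 0.47734213 -0.15878462  0.08390778] top 309 [ 0.46878333 -0.16714787  0.08177506]
[ 0.46868645 -0.16205507  0.083     ]
bar 2072 [ 0.52249647 -0.04907679  0.15133663] ((523.3452758789062, -48.59213638305664), (44.113121032714844, 12.9913969039917), 31.657424926757812)
housing ((548.3150634765625, -45.07966232299805), (158.2816162109375, 98.22079467773438), 1.6583255529403687)
```

View pics/crop2.png

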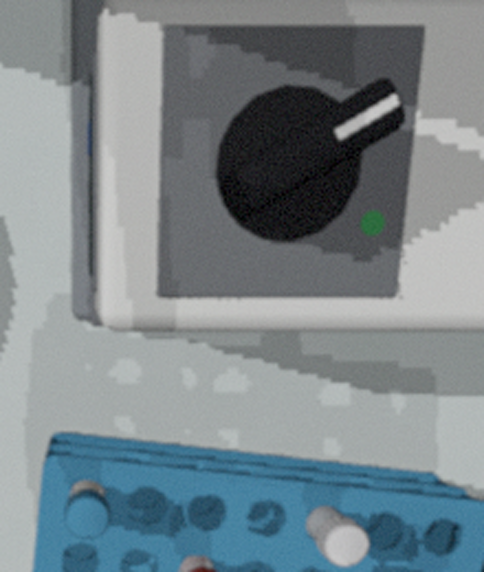

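The crop confirms the blue cap at crop (87,508) and the switch bar clear at off. The bar fit is 44.1 x 13.0 mm at (0.5233,-0.0486), 31.7°. Descending to grasp.

Run:
```python
from h import *
go([.4688,-.1670,.078],.0295)
```

```text
shift cm [-0.03 12.18 -0.23] turn 0.0008 t 1.75 ee [ 0.4692 -0.1648  0.1998] yaw 0.0303 tilt [-9.e-04  6.e-04 -1.e+00] F [-0.4  0.4 -1.3] M [-0.02  0.1  -0.  ] w 0.05
```

jog_arm([
  [4, [0, 3, -0.2], 0],
  [4, [0, 6, -0.2], 0],
  [4, [0, 6, -0.2], 0],
  [4, [0, 6, -0.2], 0],
])

```text
time_s: 2.15
ee_pos: [0.4697, -0.1665, 0.1411]
eef_rot: [-1.571, -0.0, 0.032]
force: [0.3, -0.2, -0.1]
grip_width: 0.0398
```

Run:
```python
from h import *
go([.4688,-.1670,.078],.0295)
```

```text
shift cm [-0.1   6.31 -0.05] turn 0.0022 t 2.15 ee [ 0.4697 -0.1665  0.1411] yaw 0.0317 tilt [ 1.e-04 -0.e+00 -1.e+00] F [ 0.3 -0.2 -0.1] M [-0.07  0.09  0.05] w 0.0398
```

jog_arm([
  [4, [-0.1, 3.2, 0], 0],
  [4, [-0.1, 6.3, 0], 0],
  [4, [-0.1, 6.3, 0], 0],
  [4, [-0.1, 6.3, 0], 0],
  [0, [-0.1, 6.3, 0], 0],
  [0, [-0.1, 6.3, 0], 0],
  [0, [-0.1, 6.3, 0], 0],
  [0, [-0.1, 6.3, 0], 0],
  [0, [-0.1, 6.3, 0], 0],
], grip_force=12)

```text
time_s: 3.05
ee_pos: [0.4691, -0.1676, 0.078]
eef_rot: [-1.571, -0.001, 0.03]
force: [0.5, -0.2, 6.4]
grip_width: 0.0173
```

Run:
```python
from h import *
go([.4688,-.1670,.078],.0295)
```

```text
shift cm [-0.02 -0.    0.06] turn 0.001 t 3.05 ee [ 0.4691 -0.1676  0.078 ] yaw 0.0305 tilt [ 1.4e-03 -7.0e-04 -1.0e+00] F [ 0.5 -0.2  6.4] M [-0.03  0.06  0.02] w 0.0173
```

jog_arm([
  [0, [0, -1, 0], 0],
  [0, [0, -3, 0], 0],
  [0, [0, -6, 0], 0],
  [0, [0, -10, 0], 0],
  [0, [0, -14, 0], 0],
  [0, [0, -17.2, 0], 0],
  [0, [0, -17.2, 0], 0],
  [0, [0, -17.2, 0], 0],
])

```text
time_s: 3.85
ee_pos: [0.4684, -0.1673, 0.2495]
eef_rot: [-1.571, -0.001, 0.031]
force: [-1.4, -0.4, -1.1]
grip_width: 0.0172
```

Run:
```python
from h import *
go(list(rd(0,0,.25)),.0295)
```

```text
shift cm [ 8.54 -0.05 20.43] turn 0.001 t 3.85 ee [ 0.4684 -0.1673  0.2495] yaw 0.0305 tilt [ 6.e-04 -3.e-04 -1.e+00] F [-1.4 -0.4 -1.1] M [-0.03  0.04  0.03] w 0.0172
```

jog_arm([
  [0, [1.5, 0, 3.5], 0],
  [0, [3, 0, 7], 0],
  [0, [4.5, 0, 11], 0],
  [0, [6, 0, 15], 0],
  [0, [7.5, 0, 18], 0],
  [0, [8.5, 0, 20.4], 0],
  [0, [8.5, 0, 20.4], 0],
  [0, [8.5, 0, 20.4], 0],
  [0, [8.5, 0, 20.4], 0],
])

```text
time_s: 4.75
ee_pos: [0.5469, 0.0383, 0.2486]
eef_rot: [-1.571, 0.001, 0.03]
force: [0.4, -0.0, 0.2]
grip_width: 0.0173
```

Run:
```python
from h import *
go(list(rd(0,0,.25)),.0295)
snap("wrist","w2"); snap("top","top2"); go(list(rd(0,0,.25)),.0295)
d=load("w2"); print("cup mouth proj",proj(d,rd(0,0,.074)),"tube foot proj",proj(d,rd(0,0,.175)))
```

```text
shift cm [ 0.07 -0.14  0.12] turn 0.0002 t 4.75 ee [0.5469 0.0383 0.2486] yaw 0.0297 tilt [-1.3e-03 -2.0e-04 -1.0e+00] F [ 0.4 -0.   0.2] M [-0.09  0.06 -0.02] w 0.0173
shift cm [ 0.05 -0.1   0.13] turn -0.0003 t 4.85 ee [0.5471 0.0382 0.249 ] yaw 0.0292 tilt [-4.e-04 -1.e-04 -1.e+00] F [-0.1 -0.3  1. ] M [-0.    0.06  0.  ] w 0.0173
cup mouth proj [320.0600884  235.49807001] tube foot proj [320.44264391 268.25328498]
```

View pics/w2.png

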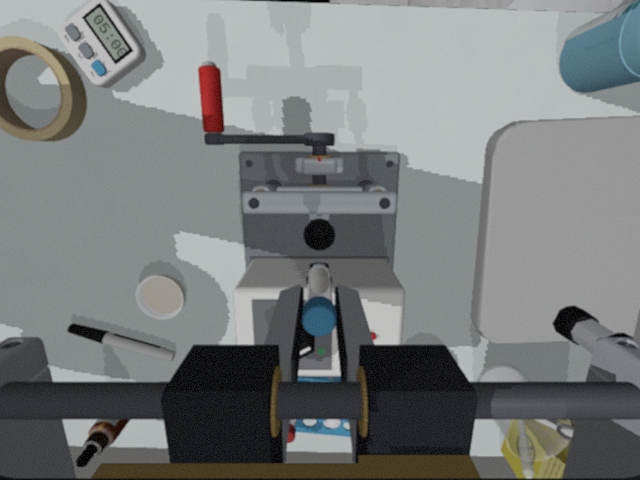

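Wrist view: the tube is held, its foot near (319,268). The cup is at (319,234), against my predicted (320,235.5), so the model is within about 1 mm. Lever grip at (211,98). A quick numeric check of the cup rim and lever grip:

Run:
```python
from h import *
d=load("w2"); P=cloud(d); z=P[...,2]; v,u=np.mgrid[:480,:640]; g=d["img"].astype(int)
def loc(q):
    c,s=np.cos(RY),np.sin(RY);w=q[:2]-RO; return np.round([c*w[0]+s*w[1],-s*w[0]+c*w[1]],4)
m=(g.max(-1)<45)&(abs(u-320)<22)&(abs(v-234)<20); 
l=cv2.connectedComponentsWithStats(m.astype(np.uint8)); i=1+np.argmax(l[2][1:,4]); print("dark blob",l[2][i],l[3][i])
q=P[m&(z>.066)&(z<.08)]; print("rim",len(q),q.mean(0),(q.min(0)+q.max(0))/2,np.ptp(q,0)); 
cx,cy=l[3][i]; p=pt(d,cx,cy,.074); print(p,loc(p))
m=(g[...,0]>110)&(g[...,1]<60)&(abs(u-211)<25)&(abs(v-98)<45); q=P[m]; print("grip",m.sum(),q.mean(0),q.min(0),q.max(0), loc(q.mean(0)))
m=(abs(z-.133)<.004)&(abs(u-320)<90)&(abs(v-203)<20); r=cv2.minAreaRect((P[m][:,:2]*1000).astype(np.float32)); print("bridge",r,loc(np.array(r[0])/1000))
```

```text
dark blob [304 219  31  31 745] [318.91275168 234.41879195]
rim 481 [0.54645793 0.03904403 0.07089303] [0.54646943 0.04035826 0.07013143] [0.02995279 0.03085987 0.00825786]
[0.54633476 0.0405586  0.074     ] [-0.0011  0.0011]
grip 895 [0.44395931 0.16372267 0.07197215] [0.43570292 0.11802789 0.0667269 ] [0.5441887  0.18901731 0.40778256] [-0.0997  0.1273]
bridge ((544.9757080078125, 80.04270935058594), (123.5173568725586, 17.87731170654297), 1.7120680809020996) [-0.0013  0.0406]
```

jog_arm([
  [0, [-0.1, 3, 0.1], 0],
  [0, [-0.1, 6, 0.1], 0],
  [0, [-0.1, 8, 0.1], 0],
  [0, [-0.1, 8, 0.1], 0],
  [0, [-0.1, 8, 0.1], 0],
  [0, [-0.1, 8, 0.1], 0],
])

```text
time_s: 5.45
ee_pos: [0.5468, 0.0399, 0.1707]
eef_rot: [-1.571, -0.002, 0.03]
force: [-0.3, 0.0, -1.0]
grip_width: 0.0174
```

```bash
sed -i 's/RO=np.array.*RY=.*/RO=np.array([.5465,.0400]); RY=.0295/' h.py
python3 - <<'E'
from h import *
go([.5463,.0397,.119],.0295)
E
```

```text
shift cm [-0.07  5.17 -0.02] turn 0.0006 t 5.45 ee [0.5468 0.0399 0.1707] yaw 0.0301 tilt [ 0.0022  0.     -1.    ] F [-0.3  0.  -1. ] M [-0.11  0.05 -0.02] w 0.0174
```

jog_arm([
  [0, [-0.05, 1, 0], 0],
  [0, [-0.05, 2, 0], 0],
  [0, [-0.05, 2.8, 0], 0],
  [0, [-0.05, 3.2, 0], 0],
  [0, [-0.05, 3.6, 0], 0],
  [0, [-0.05, 3.6, 0], 0],
  [0, [-0.05, 3.6, 0], 0],
])

```text
time_s: 6.15
ee_pos: [0.5459, 0.0401, 0.1333]
eef_rot: [-1.571, -0.0, 0.031]
force: [-0.3, -0.6, 0.2]
grip_width: 0.0176
```

Run:
```python
from h import *
go([.5463,.0397,.119],.0295)
```

```text
shift cm [ 0.04  1.43 -0.04] turn 0.001 t 6.15 ee [0.5459 0.0401 0.1333] yaw 0.0305 tilt [ 3.e-04  0.e+00 -1.e+00] F [-0.3 -0.6  0.2] M [-0.06  0.02 -0.02] w 0.0176
```

jog_arm([
  [0, [0, 0.5, 0], 0],
  [0, [0, 1.0, 0], 0],
  [0, [0, 1.3, 0], 0],
  [0, [0, 1.3, 0], 0],
])

```text
time_s: 6.55
ee_pos: [0.5455, 0.0401, 0.1196]
eef_rot: [-1.571, 0.001, 0.03]
force: [1.1, -0.5, 0.4]
grip_width: 0.017
```

Run:
```python
from h import *
go([.5463,.0397,.119],.0295)
```

```text
shift cm [ 0.07  0.06 -0.04] turn 0.0009 t 6.55 ee [0.5455 0.0401 0.1196] yaw 0.0304 tilt [-9.e-04 -0.e+00 -1.e+00] F [ 1.1 -0.5  0.4] M [-0.09  0.08  0.  ] w 0.017
```

jog_arm([
  [4, [0, 0, 0], 0],
  [4, [0, 0, 0], 0],
  [4, [0, 0, 0], 0],
  [4, [0, 0, 0], 0],
  [4, [0, -3, 0], 0],
  [4, [0, -6, 0], 0],
  [4, [0, -10, 0], 0],
  [4, [0, -13, 0], 0],
  [4, [0, -13, 0], 0],
  [4, [0, -13, 0], 0],
])

```text
time_s: 7.55
ee_pos: [0.5458, 0.0401, 0.2501]
eef_rot: [-1.571, -0.001, 0.031]
force: [-0.2, -0.6, -0.9]
grip_width: 0.04
```

Run:
```python
from h import *
go([.5233,-.0486,.22],np.deg2rad(31.6-90))
c,C=snap("wrist","w3"); snap("scene","sc3")
d=load("w3"); P=cloud(d); z=P[...,2]; m=(z>.1)&(z<.14)&(np.hypot(P[...,0]-.5465,P[...,1]-.04)<.018); q=P[m]; t=q[q[:,2]>q[:,2].max()-.006]; print("tube top",len(t),t.mean(0),np.ptp(t,0),q[:,2].max())
a=cv2.resize(cv2.imread("pics/sc3.png")[150:330,220:460],(640,480)); cv2.imwrite("pics/crop3.png",a)
```

```text
shift cm [-2.52  3.01 -8.8 ] turn 1.0498 t 7.55 ee [0.5458 0.0401 0.2501] yaw 0.0305 tilt [ 6.e-04 -0.e+00 -1.e+00] F [-0.2 -0.6 -0.9] M [-0.09  0.05  0.03] w 0.04
tube top 305 [0.54535867 0.04065187 0.12249167] [0.01648141 0.01645964 0.00583511] 0.12494502687198428
```

View pics/w3.png

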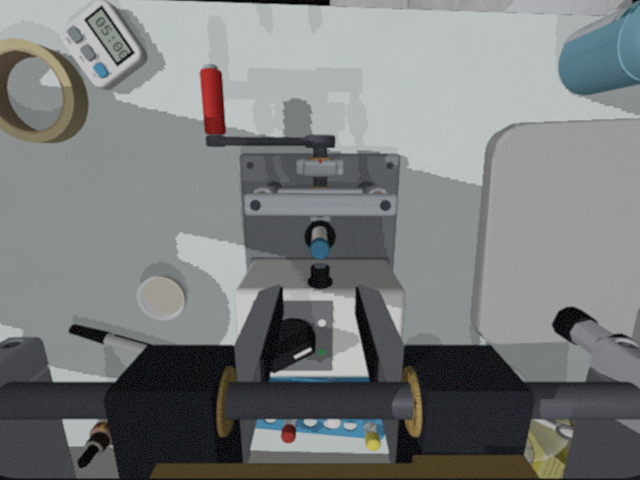

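Wrist view: the tube stands in the cup (cap at (320,248)), top measured at 124.5 mm, so it is seated. Going to the switch.

jog_arm([
  [4, [-2.5, 3, -8.8], 1.05],
  [4, [-2.5, 3, -8.8], 1.05],
  [4, [-2.5, 3, -8.8], 1.05],
  [4, [-2.5, 3, -8.8], 1.05],
  [4, [-2.5, 3, -8.8], 1.05],
  [4, [-2.5, 3, -8.8], 1.05],
  [4, [-2.5, 3, -8.8], 1.05],
  [4, [-2.5, 3, -8.8], 1.05],
  [4, [-2.5, 3, -8.8], 1.05],
  [4, [-2.5, 3, -8.8], 1.05],
])

```text
time_s: 8.65
ee_pos: [0.5234, -0.0486, 0.2197]
eef_rot: [-1.571, 0.0, -1.016]
force: [0.4, 0.2, -0.1]
grip_width: 0.0403
```

Run:
```python
from h import *
go([.5233,-.0486,.145],np.deg2rad(31.6-90))
```

```text
shift cm [ 0.    7.47 -0.  ] turn 0.0034 t 8.65 ee [ 0.5234 -0.0486  0.2197] yaw -1.0158 tilt [-7.e-04  1.e-04 -1.e+00] F [ 0.4  0.2 -0.1] M [-0.05  0.12 -0.02] w 0.0403
```

jog_arm([
  [4, [0, 3, 0], 0],
  [4, [0, 6, 0], 0],
  [4, [0, 7.5, 0], 0],
  [4, [0, 7.5, 0], 0],
  [4, [0, 7.5, 0], 0],
  [0, [0, 7.5, 0], 0],
  [0, [0, 7.5, 0], 0],
  [0, [0, 7.5, 0], 0],
  [0, [0, 7.5, 0], 0],
  [0, [0, 7.5, 0], 0],
], grip_force=25)

```text
time_s: 9.65
ee_pos: [0.5239, -0.0491, 0.1456]
eef_rot: [-1.57, -0.002, -1.019]
force: [2.0, -4.7, 1.1]
grip_width: 0.013
```

Run:
```python
from h import *
go([.5233,-.0486,.145],np.deg2rad(1.66-120))
```

```text
shift cm [-0.08  0.06 -0.02] turn 1.0459 t 9.65 ee [ 0.5239 -0.0491  0.1456] yaw -1.0195 tilt [ 0.0015 -0.001  -1.    ] F [ 2.  -4.7  1.1] M [-0.77 -0.27  0.04] w 0.013
```

jog_arm([
  [0, [0, 0, 0], 0.13],
  [0, [0, 0, 0], 0.26],
  [0, [0, 0, 0], 0.39],
  [0, [0, 0, 0], 0.52],
  [0, [0, 0, 0], 0.65],
  [0, [0, 0, 0], 0.78],
  [0, [0, 0, 0], 0.91],
  [0, [0, 0, 0], 1.03],
  [0, [0, 0, 0], 1.07],
  [0, [0, 0, 0], 1.07],
])

```text
time_s: 10.65
ee_pos: [0.5239, -0.0488, 0.1456]
eef_rot: [-1.569, 0.0, -2.09]
force: [2.4, -2.4, 2.3]
grip_width: 0.0129
```

Run:
```python
from h import *
go([.5233,-.0486,.145],np.deg2rad(1.66-120))
```

```text
shift cm [ 0.01  0.06 -0.06] turn -0.0242 t 10.65 ee [ 0.5239 -0.0488  0.1456] yaw -2.0896 tilt [ 1.3e-03 -5.0e-04 -1.0e+00] F [ 2.4 -2.4  2.3] M [-0.48 -0.38  0.3 ] w 0.0129
```

Turned to the end stop. Releasing, lifting clear, then checking the switch.

jog_arm([
  [0, [0, 0, 0], 1.05],
  [4, [0, 0, 0], 0],
  [4, [0, 0, 0], 0],
  [4, [0, 0, 0], 0],
  [4, [0, -3, 0], 0],
  [4, [0, -6, 0], 0],
  [4, [0, -10, 0], 0],
  [4, [0, -10, 0], 0],
  [4, [0, -10, 0], 0],
])

```text
time_s: 11.55
ee_pos: [0.5235, -0.0486, 0.2455]
eef_rot: [-1.57, 0.0, -2.091]
force: [-0.4, -0.5, -0.8]
grip_width: 0.0401
```

I made a mistake there: the first row asked for an extra turn of 1.05 rad. It was limited to about 8.6° for 0.1 s, against the end stop, before release. I'll check the switch carefully.

Run:
```python
from h import *
go([.5233,-.0486,.145],np.deg2rad(1.66-120))
snap("top","top4"); snap("wrist","w4"); snap("scene","sc4")
for n in ("top4","w4","sc4"):
    d=load(n);P=cloud(d); z=P[...,2]; m=(z>.146)&(z<.157)&(np.hypot(P[...,0]-.5233,P[...,1]+.0486)<.035); q=P[m]
    if len(q)>20: print(n,len(q),cv2.minAreaRect((q[:,:2]*1000).astype(np.float32)))
    m=(z>.1)&(z<.13)&(np.hypot(P[...,0]-.5465,P[...,1]-.04)<.015); q=P[m]; print("tube",len(q),q.mean(0) if len(q) else 0)
a=load("w4")["img"][...,::-1]; b=load("sc4")["img"][150:345,200:460,::-1]; b=cv2.resize(b,(640,480))
cv2.imwrite("pics/mix4.png",cv2.resize(np.hstack([a,b]),(800,300),interpolation=cv2.INTER_AREA))
```

```text
shift cm [ 0.02 10.05 -0.03] turn -0.0253 t 11.55 ee [ 0.5235 -0.0486  0.2455] yaw -2.0907 tilt [ 1.e-03 -1.e-04 -1.e+00] F [-0.4 -0.5 -0.8] M [ 0.03  0.19 -0.01] w 0.0401
top4 92 ((516.3253784179688, -43.98072814941406), (12.840860366821289, 19.277645111083984), 63.592586517333984)
tube 98 [0.54580684 0.03954454 0.12257284]
w4 913 ((524.7772216796875, -48.66546630859375), (12.887653350830078, 42.994136810302734), 62.091739654541016)
tube 446 [0.54686712 0.03733032 0.11912614]
sc4 132 ((519.7327880859375, -48.76060104370117), (13.925524711608887, 41.754356384277344), 63.79100799560547)
tube 99 [0.53952325 0.03798283 0.11455651]
```

View pics/mix4.png

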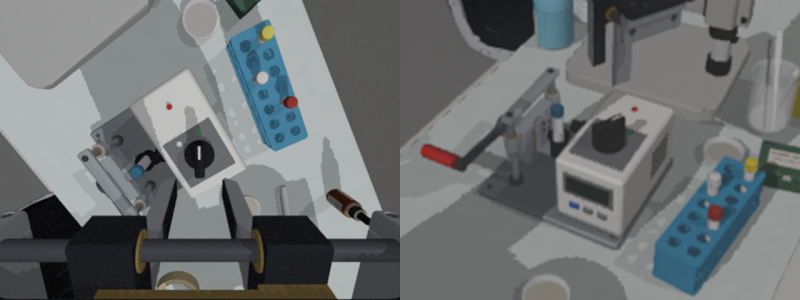

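The switch bar now lies at -27.9°, pointing at the green dot, so it is on. The tube still stands in the cup (left image (137,172)) and the other three tubes are in the rack. Now the lever.

Run:
```python
from h import *
for n in ("top1","w2","w3"):
    d=load(n); P=cloud(d); z=P[...,2]; g=d["img"].astype(int)
    m=(g[...,0]>90)&(g[...,1]<60)&(g[...,2]<60)&(np.hypot(P[...,0]-.444,P[...,1]-.163)<.05)&(z>.05)&(z<.09); q=P[m]; t=q[q[:,2]>q[:,2].max()-.003]
    lo,hi=np.percentile(q,[2,98],axis=0); print(n,len(q),(lo+hi)/2,hi-lo,"ridge",t.mean(0))
print(rd(-.0996,.124,.0627))
go(list(rd(-.0996,.124,.2)),.0295)
```

```text
top1 240 [0.4427907  0.16008773 0.07041512] [0.01569845 0.05201758 0.00936694] ridge [0.4447613  0.16183256 0.07475152]
w2 1159 [0.44418985 0.16147997 0.06900846] [0.01476639 0.05213313 0.00678648] ridge [0.44336775 0.16227489 0.07110545]
w3 1151 [0.44420038 0.16143219 0.06896861] [0.01497212 0.05191114 0.00688331] ridge [0.44301187 0.16232671 0.07119954]
[0.44328587 0.16100827 0.0627    ]
shift cm [-14.24   4.42 -17.32] turn -2.1196 t 11.7 ee [ 0.523  -0.0486  0.2439] yaw -2.0901 tilt [-2.1e-03  4.0e-04 -1.0e+00] F [ 0.  -0.5  0.2] M [ 0.04  0.13 -0.06] w 0.04
```

jog_arm([
  [5, [-14.2, 4.4, -17.3], -2.12],
  [5, [-14.2, 4.4, -17.3], -2.12],
  [5, [-14.2, 4.4, -17.3], -2.12],
  [5, [-14.2, 4.4, -17.3], -2.12],
  [5, [-14.2, 4.4, -17.3], -2.12],
  [5, [-14.2, 4.4, -17.3], -2.12],
  [5, [-14.2, 4.4, -17.3], -2.12],
  [5, [-14.2, 4.4, -17.3], -2.12],
  [5, [-14.2, 4.4, -17.3], -2.12],
  [5, [-14.2, 4.4, -17.3], -2.12],
])

```text
time_s: 12.7
ee_pos: [0.4432, 0.1604, 0.2002]
eef_rot: [-1.572, 0.001, -0.584]
force: [0.2, -0.0, -0.2]
grip_width: 0.0499
```

Run:
```python
from h import *
go([.4437,.161,.2],.0295)
```

```text
shift cm [0.01 0.02 0.07] turn -0.6132 t 12.7 ee [0.4432 0.1604 0.2002] yaw -0.5837 tilt [-1.7e-03 -5.0e-04 -1.0e+00] F [ 0.2 -0.  -0.2] M [-0.05  0.09  0.01] w 0.0499
```

jog_arm([
  [5, [0, 0, 0], -0.61],
  [5, [0, 0, 0], -0.61],
  [5, [0, 0, 0], -0.61],
  [5, [0, 0, 0], -0.61],
  [5, [0, 0, 0], -0.61],
  [5, [0, 0, 0], -0.61],
  [5, [0, 4, 0], -0.61],
  [5, [0, 8, 0], -0.61],
  [5, [0, 8, 0], -0.61],
  [5, [0, 8, 0], -0.61],
])

```text
time_s: 13.7
ee_pos: [0.4438, 0.1605, 0.1219]
eef_rot: [-1.571, 0.001, 0.018]
force: [-0.1, -0.2, -0.2]
grip_width: 0.0499
```

Run:
```python
from h import *
go([.4437,.161,.0627],.0295)
```

```text
shift cm [-0.    5.92  0.05] turn -0.0112 t 13.7 ee [0.4438 0.1605 0.1219] yaw 0.0183 tilt [-7.e-04 -2.e-04 -1.e+00] F [-0.1 -0.2 -0.2] M [-0.04  0.05  0.04] w 0.0499
```

jog_arm([
  [5, [0, 3, 0], -0.011],
  [5, [0, 6, 0], -0.011],
  [5, [0, 6.1, 0], -0.011],
  [5, [0, 6.1, 0], -0.011],
  [0, [0, 6.1, 0], -0.011],
  [0, [0, 6.1, 0], -0.011],
  [0, [0, 6.1, 0], -0.011],
  [0, [0, 6.1, 0], -0.011],
  [0, [0, 6.1, 0], -0.011],
], grip_force=20)

```text
time_s: 14.6
ee_pos: [0.4436, 0.1605, 0.0604]
eef_rot: [-1.571, 0.0, 0.031]
force: [-3.5, -0.9, 2.8]
grip_width: 0.0195
```

```bash
cat > arc.py <<'E'
from h import *
import sys
go([.4437,.161,.0627],.0295)
T,o=tool(); off=T[:3,3]-rd(0,0,.054)
c,s=np.cos(RY),np.sin(RY); lx=c*off[0]+s*off[1]; lz=off[2]
print("local x,z",lx.round(4),lz.round(4),"angle deg",np.degrees(np.arctan2(lz,-lx)).round(1),"r",np.hypot(lx,lz).round(4))
for a in map(float,sys.argv[1:]):
    a=np.radians(a); p=rd(-.0996*0-.1*np.cos(a),0,.054+.1*np.sin(a)); p=np.array([p[0]-RO[0],p[1]-RO[1],p[2]])+np.array([RO[0],RO[1],0])
    y=T[:3,3]-0; lxy=np.array([-.1*np.cos(a)-lx,0]); w=np.array([c*lxy[0],s*lxy[0],.054+.1*np.sin(a)-T[2,3]])
    print(round(np.degrees(a)),(T[:3,:3].T@w*100).round(2))
E
python3 arc.py 5 15 25 35 45 60
```

```text
shift cm [ 0.02 -0.23  0.05] turn 0.002 t 14.6 ee [0.4436 0.1605 0.0604] yaw 0.0315 tilt [-1.e-04  1.e-04 -1.e+00] F [-3.5 -0.9  2.8] M [ 0.06  0.51 -0.03] w 0.0195
local x,z -0.0993 0.0064 angle deg 3.7 r 0.0996
5 [-0.03 -0.23  0.  ]
15 [ 0.28 -1.95 -0.  ]
25 [ 0.87 -3.58 -0.  ]
35 [ 1.74 -5.09 -0.  ]
45 [ 2.86 -6.43 -0.01]
60 [ 4.93 -8.02 -0.01]
```

jog_arm([
  [0, [0.11, -0.87, 0], 0],
  [0, [0.3, -1.72, 0], 0],
  [0, [0.57, -2.55, 0], 0],
  [0, [0.9, -3.36, 0], 0],
  [0, [1.3, -4.13, 0], 0],
  [0, [1.77, -4.86, 0], 0],
  [0, [2.3, -5.56, 0], 0],
  [0, [2.89, -6.2, 0], 0],
  [0, [2.89, -6.2, 0], 0],
])

```text
time_s: 15.5
ee_pos: [0.4691, 0.1615, 0.1236]
eef_rot: [-1.571, 0.01, 0.032]
force: [-40.6, -0.5, 27.6]
grip_width: 0.0206
```

```bash
python3 - <<'E'
from h import *
snap("wrist","w5"); snap("top","top5")
d=load("w5"); P=cloud(d); z=P[...,2]; g=d["img"].astype(int)
m=(g[...,0]>90)&(g[...,1]<60)&(g[...,2]<60)&(np.hypot(P[...,0]-.47,P[...,1]-.163)<.06)&(z>.09)&(z<.17); q=P[m]
if len(q): print("grip",len(q),q.mean(0),q.min(0),q.max(0))
E
python3 arc.py 45 80 115
```

```text
grip 3616 [0.46728569 0.16498851 0.12681194] [0.45729632 0.13371869 0.11794769] [0.47691495 0.19080256 0.13032897]
shift cm [-2.42  6.07  0.03] turn 0.0024 t 15.6 ee [0.4685 0.1615 0.1231] yaw 0.0319 tilt [-1.060e-02 -9.000e-04 -9.999e-01] F [-40.3  -1.   26.2] M [-0.1   7.71 -0.  ] w 0.0202
local x,z -0.0743 0.0691 angle deg 42.9 r 0.1015
45 [ 0.36 -0.16 -0.  ]
80 [ 5.67 -3.   -0.02]
115 [11.64 -2.28 -0.03]
```

The lever came along, with about 48 N radially inward. The grip rolls on the rear pad (about 5 mm downward relative to the fingers), which my arc ignored. I'll include the roll in the path and use less grip force.

jog_arm([
  [0, [0, -0.53, 0], 0],
  [0, [0, -0.53, 0], 0],
  [0, [0.61, -1.21, 0], 0],
  [0, [1.3, -1.82, 0], 0],
  [0, [2.04, -2.38, 0], 0],
  [0, [2.81, -2.87, 0], 0],
  [0, [3.62, -3.3, 0], 0],
  [0, [4.45, -3.64, 0], 0],
  [0, [4.45, -3.64, 0], 0],
], grip_force=14)

```text
time_s: 16.5
ee_pos: [0.5177, 0.1627, 0.1601]
eef_rot: [-1.571, -0.001, 0.031]
force: [-7.3, -1.4, 11.9]
grip_width: 0.0196
```

```bash
cat > gp.py <<'E'
from h import *
import sys
n=sys.argv[1]; snap("wrist",n); T,o=tool()
d=load(n); P=cloud(d); z=P[...,2]; g=d["img"].astype(int)
m=(g[...,0]>90)&(g[...,1]<60)&(g[...,2]<60)&(np.hypot(P[...,0]-T[0,3],P[...,1]-T[1,3])<.05)&(z>.09)&(z<.2); q=P[m]
lo,hi=np.percentile(q,[1,99],axis=0); cx=(lo[0]+hi[0])/2; cy=T[1,3]; cz=hi[2]-.010
c,s=np.cos(RY),np.sin(RY); L=lambda p:(c*(p[0]-RO[0])+s*(p[1]-RO[1]))
a=L([cx,cy]); print("grip",len(q),lo.round(4),hi.round(4),"centre local",a.round(4),(cz-.054).round(4),"ang",np.degrees(np.arctan2(cz-.054,-a)).round(1),"r",np.hypot(a,cz-.054).round(4))
E
python3 gp.py w6; python3 arc.py 75 115
```

```text
grip 3268 [0.5077 0.1378 0.153 ] [0.5256 0.1916 0.1603] centre local -0.0262 0.0963 ang 74.8 r 0.0998
shift cm [-7.39  9.72  0.05] turn 0.0019 t 16.55 ee [0.5175 0.1628 0.16  ] yaw 0.0314 tilt [ 1.3e-03  2.0e-04 -1.0e+00] F [-5.9 -1.2  9.2] M [-0.23  1.25 -0.03] w 0.0194
local x,z -0.0254 0.106 angle deg 76.5 r 0.109
75 [-0.05  0.94 -0.  ]
115 [ 6.77  1.55 -0.01]
```

Force is back to a few N; the lever is at 74.8°, radius 99.8 mm, as modelled. I'll slide the fingers down onto the grip at light force and go on.

jog_arm([
  [0, [0, 0, 0], 0],
  [0, [0, 0.4, 0], 0],
  [0, [0, 0.8, 0], 0],
  [0, [0, 0.8, 0], 0],
  [0, [0.85, 0.49, 0], 0],
  [0, [1.72, 0.3, 0], 0],
  [0, [2.59, 0.17, 0], 0],
  [0, [2.59, 0.17, 0], 0],
], grip_force=6)

```text
time_s: 17.35
ee_pos: [0.5441, 0.1636, 0.1575]
eef_rot: [-1.57, -0.002, 0.031]
force: [-2.8, -0.2, 7.4]
grip_width: 0.0196
```

```bash
python3 gp.py w7; python3 arc.py 90 115
```

```text
grip 3495 [0.5339 0.1385 0.1563] [0.552  0.1923 0.1636] centre local 0.0001 0.0996 ang 90.1 r 0.0996
shift cm [-10.03   9.46   0.05] turn 0.0018 t 17.4 ee [0.5438 0.1636 0.1575] yaw 0.0313 tilt [ 1.8e-03  3.0e-04 -1.0e+00] F [-2.6 -0.2  5.4] M [-0.09  0.44 -0.02] w 0.0196
local x,z 0.0009 0.1035 angle deg 90.5 r 0.1035
90 [-0.1   0.35  0.  ]
115 [ 4.13  1.29 -0.01]
```

jog_arm([
  [0, [0.87, -0.05, 0], 0],
  [0, [1.74, -0.03, 0], 0],
  [0, [2.59, 0.08, 0], 0],
  [0, [3.42, 0.25, 0], 0],
  [0, [4.23, 0.5, 0], 0],
  [0, [4.23, 0.5, 0], 0],
  [0, [4.23, 0.5, 0], 0],
])

```text
time_s: 18.1
ee_pos: [0.5855, 0.1649, 0.1518]
eef_rot: [-1.571, -0.001, 0.031]
force: [-0.9, -0.5, 2.2]
grip_width: 0.0198
```

```bash
python3 gp.py w8; python3 arc.py 115
```

```text
grip 3281 [0.5756 0.1398 0.147 ] [0.5933 0.1935 0.1542] centre local 0.0416 0.0902 ang 114.7 r 0.0994
shift cm [-14.17   8.91   0.06] turn 0.002 t 18.15 ee [0.5853 0.1649 0.1519] yaw 0.0315 tilt [ 5.e-04 -1.e-04 -1.e+00] F [-1.5 -0.6  1.9] M [-0.23  0.17  0.02] w 0.0202
local x,z 0.0424 0.0979 angle deg 113.4 r 0.1067
115 [-0.02  0.72  0.  ]
```

jog_arm([
  [0, [0.03, 0, 0], 0],
  [0, [0.03, 0, 0], 0],
  [0, [0.03, 0, 0], 0],
  [0, [0.03, 0, 0], 0],
  [0, [0.03, 0, 0], 0],
], grip_force=15)

```text
time_s: 18.65
ee_pos: [0.5854, 0.1649, 0.1519]
eef_rot: [-1.571, 0.0, 0.032]
force: [-2.4, -3.0, 1.1]
grip_width: 0.0195
```

```bash
python3 gp.py w9; python3 arc.py 115
python3 - <<'E'
from h import *
snap("top","top9"); snap("scene","sc9")
for n in ("w9","top9","sc9"):
    d=load(n);P=cloud(d); z=P[...,2]; m=(z>.12)&(z<.16)&(np.hypot(P[...,0]-.5465,P[...,1]-.04)<.013); q=P[m]; print(n,"tube",len(q),(q.mean(0),np.percentile(q[:,2],98)) if len(q) else 0)
    m=(z>.146)&(z<.157)&(np.hypot(P[...,0]-.5233,P[...,1]+.0486)<.035); q=P[m]
    if len(q)>20: print("switch",len(q),cv2.minAreaRect((q[:,:2]*1000).astype(np.float32)))
a=load("w9")["img"][...,::-1]; b=cv2.resize(load("sc9")["img"][150:345,200:460,::-1],(640,480))
cv2.imwrite("pics/mix9.png",cv2.resize(np.hstack([a,b]),(800,300),interpolation=cv2.INTER_AREA))
E
```

```text
grip 3277 [0.5755 0.1398 0.1473] [0.5933 0.1936 0.1543] centre local 0.0415 0.0903 ang 114.7 r 0.0994
shift cm [-14.17   8.92   0.06] turn 0.002 t 18.7 ee [0.5854 0.1649 0.1518] yaw 0.0315 tilt [-2.e-04 -1.e-04 -1.e+00] F [-2.9 -1.9  0.9] M [-0.35  0.43  0.01] w 0.0196
local x,z 0.0425 0.0978 angle deg 113.5 r 0.1067
115 [-0.03  0.72  0.  ]
w9 tube 0 0
top9 tube 100 (array([0.54584831, 0.03918819, 0.14184142]), np.float64(0.14569778782739806))
switch 218 ((525.1492919921875, -48.64130401611328), (12.921245574951172, 44.245296478271484), 61.56346130371094)
sc9 tube 91 (array([0.5399171 , 0.03806995, 0.13416448]), np.float64(0.14234504357505537))
switch 128 ((520.1423950195312, -48.49406433105469), (14.982219696044922, 42.37051010131836), 63.883544921875)
```

View pics/mix9.png

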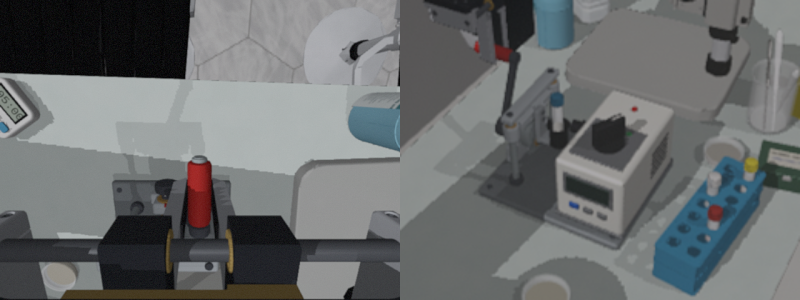

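The grip is held between the fingers (left image (200,195)) with the lever at about 115°. The raised tube is upright (right image (557,115)), the switch is on, and the other three tubes are in the rack. The tube top rose by about 19 mm. Handing in.

```bash
python3 -c "
from h import *
print(ctrl.hand_in())"
```

```text
the job is handed in; nothing more can be done
None
```

The job is done in the order asked and handed in at about 18.8 s. The blue-capped tube is in the lift cup, the lamp switch is on, and the gripper is still holding the lever at the top of its cam.

**Last checks**
- **Tube:** its top was at 124.5 mm after release, which means fully seated. It rose by about 19 mm with the lift, against 18.8 mm expected.
- **Switch:** the bar lies about 30° right of the reader's x axis, pointing at the green dot. It was released with the lift still down.
- **Lever:** it measures 114.7° against the 115° target (about 1.915 rad), held with 15 N. The force on the tool there is only a few N.
- **Other tubes:** red, yellow and white are still standing in the rack.

**What went wrong or disagreed**
- **Switch release:** I mistyped one row, so the tool turned up to about 8.6° further against the switch's end stop for 0.1 s before letting go. The switch still read on afterwards.
- **Lever swing:** the grip rolled between the fingers, and the force on the tool rose to about 49 N near 43°. That is under the 120 N wrist limit, and I believe it was on the fingers rather than the gripper's body. I corrected the path and the force dropped again.
- **Camera readings:** the top and wrist cameras disagreed by about 2 mm on the cup's y position. I used a value nearer the wrist camera's, and the tube went in without force.

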